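Tuck a way-cover plate under the lapped cover and hold it down

TASK

Swing both flaps of the carton well open, past upright, then take out the aluminium cover plate by its orange rib and slide its plain edge, square and centred, at least 15 mm under the lip of the lapped plate on the slideway without lifting that lapped plate. Press the cover plate flat on the slideway bed so that the sprung yellow seal bar under it is pushed down, and finish while still holding it pressed there, not letting go; leave the other things on the table where they are.

Things in the scene. Friction and masses are not known exactly. Their poses are not given: they have to be found in the camera images.
- slideway: Fixed grey slideway base, 240 (x) x 190 (y) x 50 mm high; origin: centre of its underside. Its flat top is the bed, open for x below +20 mm. +x is the tucking direction: the lapped aluminium plate, 150 mm wide, covers x = +20 to +90 mm. Side strips 8 mm high at y = +-87 mm; nothing on it rises over 30 mm above the bed. It may change sides with the carton.
- lip (a point): Point on the bed surface (z = 50 mm) directly under the middle of the lapped plate's front lip; same axes as the slideway. An edge at +x of it is under the lap. Clear height under the lap 9 mm, about 11 mm at its kicked-up lip; a stop 7 mm high lies under it 38 mm past the lip.
- lap (a joint): The lapped plate (3 mm aluminium, 120 g), hinged freely along its far edge 70 mm past the lip: 0 = lying down at rest (9 mm gap under it), grows in rad as its lip is lifted. It must stay down: never above 0.15 rad (lip 10 mm up).
- seal_bar (a joint): Sprung yellow seal bar across the bed, 12 (x) x 90 (y) mm, its centre line 55 mm in front (-x) of the lip: 0 = up, 5 mm proud of the bed; grows in m as it is pushed down; 0.005 = flush. It takes about 4 N to start and 9 N when flush, so a plate let go over it rises again.
- carton: Open-topped cardboard carton, fixed, 160 (x) x 150 (y) x 62 mm high, walls 4 mm; origin: centre of its underside. A card insert carries the cover plate 20 mm above the table. Its two flaps are hinged on the top edges of its +y and -y sides.
- flap_left (a joint): Flap on the carton's +y side, 158 x 70 x 3 mm, hinge line at y = +74, z = 63 mm in the carton's frame: 0 = closed, level over the box; 1.57 = upright; more = swung outward, up to 3.0. Starts ajar (0.75 to 1.05) and stays where it is left; a push of under 1 N moves it. Open means above 1.75.
- flap_right (a joint): The same flap on the carton's -y side (hinge line at y = -74 mm), same values.
- cover: Loose aluminium plate, 100 (x) x 110 (y) x 4 mm, about 160 g, lying flat in the carton; origin: centre of its underside. The orange rib to hold it by stands across it at x = -30 mm: 12 mm thick (x), 60 mm long (y), its top 38 mm above the plate's underside. +x points to the plain edge to be tucked, roughly the carton's +x.
- cover_edge (a point): Middle of the plain edge of the cover plate (plate frame x = +50, y = 0, z = 2 mm: mid-thickness).
- pad_a: Brake pad lying flat near the robot, 55 x 110 x 16 mm: leave alone. Origin: middle of its underside.
- pad_b: Brake pad lying flat in the lane between carton and slideway, 55 x 110 x 16 mm: leave alone. Origin: middle of its underside.
- wrench: Wrench lying near the robot on its right: leave alone. Origin: near the middle of its underside.
- oil: Blue oil bottle, diameter 56, 140 mm high, on the robot's right: leave alone. Origin: middle of its underside.
- collar: Steel collar, diameter 70, 30 mm high, near the robot on its left: leave alone. Origin: middle of its underside.

How it is judged:
On the way, in this order (a step that is already met when the one before it is completed fails the run):
1. both carton flaps are swung open past upright (value of joint each of flap_left, flap_right above 1.75 rad), for 0.2 s.
2. the cover plate is lifted clear of the carton (height (world z) of cover above 0.075 m and contact force between the fingers and cover above 1 N), for 0.2 s.
3. the plain edge is tucked at least 15 mm under the lapped plate (x of cover_edge in the frame of lip above 0.015 m and z of cover_edge in the frame of lip below 0.009 m and y of cover_edge in the frame of lip between -0.018 and 0.018 m and angle between the x axis of cover and the x axis of slideway, either way round below 0.12 rad and value of joint lap below 0.08 rad), for 0.2 s.
At the end, for the whole second after the job is handed in: Ends holding, at rest: plain edge 15 mm or more under the lapped plate, centred within 18 mm, square within 0.12 rad; lap down (under 0.08 rad); plate flat within 0.05 rad, pressed by the fingers (over 2 N) so the seal bar is down over 4 mm; both flaps above 1.75 rad (all of step 1 and all of step 3 and value of joint seal_bar above 0.004 m and angle between cover's own z axis and vertical below 0.05 rad and contact force between the fingers and cover above 2 N and linear speed of cover below 0.02 m/s); the arm keeps its last pose, push and grip.
It fails at once if the lapped plate is lifted (above 0.15 rad) (value of joint lap above 0.15 rad).
It fails at once if one of the other things on the table is shifted by more than 30 mm (distance of any of pad_a, pad_b, wrench, oil, collar from where it was at the start of the episode above 0.03 m).
It also fails if it takes over 54 s, if anything falls off the work surface, if the arm or the gripper's body presses on something with over 40 N, if the wrist force passes 120 N, or if a joint passes its speed limit or range.

ROBOT

A 7-joint arm with a two-finger parallel gripper is mounted at the origin on the work surface. World frame = base frame: x ahead of the robot, y to its left, z up, the work surface at z = 0. Lengths are in m, angles in rad, forces in N, time in s.
With the tool pointing down it reaches from about 0.425 to 1.025 m from the base axis. Payload 9.4 kg.
Tool frame: the origin (TCP) lies midway between the tips of the shut fingers; the grasp point (between the pads) lies 19 mm behind it; z points along the fingers, y is the direction in which the jaws open and shut (so a half turn about z gives the same grasp; the last joint's range is limited). The gripper opens to 93 mm and grips with 3 to 60 N. Pads are 15 mm wide; open, the fingers measure 128 mm over their backs; the gripper's body (75 mm by 188 mm) begins 65 mm behind the grasp point.
Start: joints at [1.127, 0.599, -0.003, 1.599, 0.002, 0.943, -0.08], TCP at [0.26, -0.677, 0.219] pointing down, gripper open.
Joint ranges: [-2.57, 2.57], [-0.35, 1.97], [-1.29, 1.29], [0.11, 2.56], [-1.05, 4.19], [0.11, 1.86], [-2.63, 2.63]. Speed limits (rad/s): [2.22, 2.22, 3.01, 3.01, 3.14, 3.14, 3.14].

INTERFACE

Orientations are given as a 3x3 rotation matrix whose columns are the frame's x, y, z axes.
In Python, from rig import bot gives the robot as it stands.
- The arm moves only by the tool drive_tool, never from a script. Its argument "steps" is a list of rows, each an object with "delta_pos": the shift along the world's x, y, z as a fraction of full scale, a list of three; "turn": the turn about the world's z as a fraction of full scale. A call has 1 to 5 rows; each row is the pose to reach, as a shift and turn from the pose commanded when the call began, turning the shorter way round; what a row does not reach only later rows make up. Full scale, the value 1, is 500 mm for a shift and 360 degrees for a turn. A row lasts 1/8 s, in which the tool goes at most 62.5 mm and 10.7 degrees, less where a joint would pass 70% of its speed; a pose out of reach is approached as far as the arm can. A call with a number of a shift or a turn outside -1 to 1 is refused whole. A call with a gripper value outside its range is refused whole. "hand" is the gripper command: -1 is fully open, 1 is shut, values between are in proportion, set as the call begins (left out, the last holds). The fingers move at their own pace and stop on an object; "newtons" is the grip in N (left out, the last holds). Time passes only in rows, so rows that repeat a pose let the fingers close. It gives the time, the measured TCP pose, the force and the opening at its end, in the units of the state.
- bot.observe(): the state, without advancing time (a new reading comes with each control period).
- bot.read_camera(name): name is "side" or "top"; returns a dict with "color" (400x640x3 uint8, blue, green, red), "fov_y" (degrees; the focal length in pixels is half the picture's height over the tangent of half this angle, whatever the lens; pixels are square), "cx", "cy" (the principal point, pixels), "world_to_cam" (4x4, takes a point from world to camera coordinates). Camera axes: x right, y down, z forward; pixel columns grow to the right and rows downward; lengths in m; the calibration is good to about 2 mm. A picture is of the moment at which its call begins. There is no depth.
- bot.hand_in(): hands the job in, once; it reports no verdict.
Trained networks look in a picture, given as the dict that the camera call returned (one of the last four; its "shot" number tells which), for a name from the list of things; names that differ only in an ending like _2 or _b are one class to them, and where a whole thing is asked for, a point or a joint stands for the part that bears it (a point fixed in the world has none). Each returns a list of dicts, best first, with "score" (0 to 1); they miss things now and then, are a little off and sometimes report something else, mostly with a low value. They report only what shows in the picture. A call takes as long as a camera call.
- bot.look_for(target, picture): "point" ([x, y, z] in m, in world coordinates, good to about 4 mm: the middle of the surface that is visible of it).
- bot.silhouettes(target, picture): "mask" (400x640 bool, what is visible of it).
The state is a dict: "clock": time; "joint_positions": joint angles; "qvel": joint speeds; "tau": joint torques, N m; "position": TCP position; "tcp_rot": TCP orientation; "force": force on the tool from outside, world axes, zero at the start; "wrist_torque": the same for the moment, N m; "width": opening from 0.0 (shut) to 1.0 (fully open).
Only numpy, scipy, OpenCV 4.12 (cv2) and the standard library are available. Lean on these libraries where they do the work, as an engineer would, in place of code of your own. Each camera call takes 0.05 s, during which the arm holds its last target. There are 200 camera calls.

## Working session

There is one attempt and no reset: what is moved stays moved. The work goes in short steps, Python scripts to look and compute and a tool call to move; the robot and the scene stay as the last step left them, time stands still between calls to the robot, and variables do not carry over. Pictures are saved under pics/ and viewed, on a budget of 10 in all, crops included, one or two more only if the job needs it, and the job is handed in when it is done.

Besides the shell and the picture viewer there is one more tool, called after "Emit:" as name(argument=value, ...), one argument or row to a line, values as JSON. drive_tool: Moves the arm, as the interface text tells. Its arguments: {"type":"object","properties":{"steps":{"type":"array"},"hand":{"type":"number"},"newtons":{"type":"number"}},"required":["steps"]}

```bash
ls; mkdir -p pics; cat > h.py <<'E'
import numpy as np, cv2
from rig import bot
def K(p):
    h=p["color"].shape[0]; return h/2/np.tan(np.radians(p["fov_y"])/2)
def proj(p,P):
    P=np.atleast_2d(P); W=np.array(p["world_to_cam"]); c=P@W[:3,:3].T+W[:3,3]
    return c[:,:2]/c[:,2:]*K(p)+[p["cx"],p["cy"]]
def unproj(p,uv,z):
    W=np.array(p["world_to_cam"]); R=W[:3,:3]; o=-R.T@W[:3,3]
    uv=np.atleast_2d(uv); d=np.c_[(uv-[p["cx"],p["cy"]])/K(p),np.ones(len(uv))]@R
    return o+d*((z-o[2])/d[:,2])[:,None]
E
python3 - <<'E'
from h import *
np.set_printoptions(precision=4,suppress=True)
for n in("top","side"):
    p=bot.read_camera(n); cv2.imwrite(f"pics/{n}0.png",p["color"])
    W=np.array(p["world_to_cam"]);print(n,p["shot"],K(p),-W[:3,:3].T@W[:3,3],W[2,:3])
    for t in["slideway","lap","carton","flap_left","flap_right","cover","pad_a","pad_b","seal_bar","wrench","oil","collar"]:
        r=bot.look_for(t,p); print(t,[(np.round(a["point"],3).tolist(),round(a["score"],2)) for a in r[:2]])
s=bot.observe();print(s["clock"],s["position"],s["tcp_rot"],s["force"],s["width"])
E
```

```text
pics
top 1 483.02655381558066 [ 0.2911 -0.0328  1.5246] [ 0.1327 -0.014  -0.9911]
slideway [([0.574, -0.196, 0.05], 0.89)]
lap [([0.618, -0.196, 0.068], 0.97), ([0.566, -0.197, 0.052], 0.18)]
carton [([0.564, 0.206, 0.082], 0.93)]
flap_left [([0.58, 0.269, 0.096], 0.65)]
flap_right [([0.558, 0.162, 0.096], 0.95), ([0.617, -0.194, 0.066], 0.56)]
cover [([0.577, 0.233, 0.026], 0.85)]
pad_a [([0.61, -0.006, 0.019], 0.86), ([0.57, -0.2, 0.056], 0.72)]
pad_b [([0.61, -0.006, 0.019], 0.86), ([0.57, -0.2, 0.056], 0.72)]
seal_bar [([0.529, -0.205, 0.056], 0.65), ([0.576, 0.237, 0.024], 0.43)]
wrench [([0.313, -0.395, 0.007], 0.6)]
oil [([0.501, -0.435, 0.094], 0.9)]
collar [([0.355, 0.36, 0.03], 0.87)]
side 2 428.9216043940523 [0.27   0.7038 0.979 ] [ 0.1843 -0.6285 -0.7557]
slideway [([0.57, -0.17, 0.044], 0.62), ([0.564, 0.261, 0.063], 0.19)]
lap []
carton [([0.563, 0.264, 0.059], 0.63)]
flap_left [([0.576, 0.275, 0.09], 0.8), ([0.313, -0.386, 0.008], 0.21)]
flap_right []
cover [([0.564, 0.192, 0.022], 0.68)]
pad_a [([0.362, -0.007, 0.02], 0.85), ([0.607, 0.004, 0.017], 0.82)]
pad_b [([0.362, -0.007, 0.02], 0.85), ([0.607, 0.004, 0.017], 0.82)]
seal_bar []
wrench [([0.309, -0.385, 0.007], 0.8)]
oil [([0.502, -0.423, 0.075], 0.76)]
collar [([0.35, 0.366, 0.031], 0.96)]
1.3 [ 0.26   -0.6768  0.2186] [[ 0.9335  0.3587 -0.0001]
 [ 0.3587 -0.9335  0.    ]
 [-0.0001 -0.     -1.    ]] [-0.2745  0.8569 -0.0424] 1.000559675854529
```

View pics/top0.png

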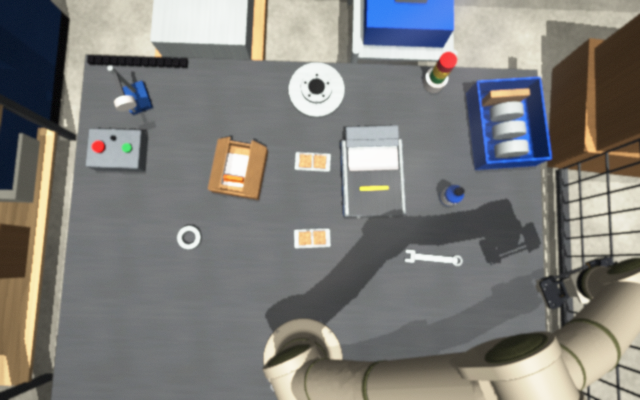

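View pics/side0.png

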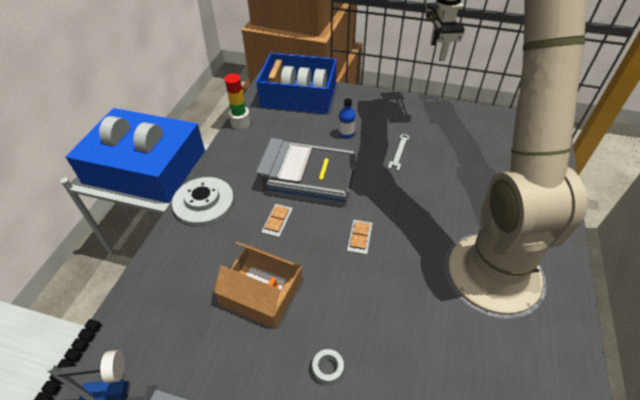

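```bash
python3 - <<'E'
from h import *
np.set_printoptions(precision=4,suppress=True)
p=bot.read_camera("top");q=bot.read_camera("side")
a=cv2.resize(p["color"][115:215,195:275],None,fx=5,fy=5,interpolation=cv2.INTER_CUBIC)
b=cv2.resize(p["color"][115:225,330:415],None,fx=5,fy=5,interpolation=cv2.INTER_CUBIC)
b=cv2.resize(b,(385,500)); cv2.imwrite("pics/c1.png",np.hstack([a,b]))
def rect(t,z,P=p):
    r=bot.silhouettes(t,P)
    for e in r[:2]:
        m=e["mask"].astype(np.uint8); c=max(cv2.findContours(m,0,1)[0],key=cv2.contourArea)[:,0,:]
        w=unproj(P,c.astype(float),z)[:,:2]; R=cv2.minAreaRect((w*1000).astype(np.float32))
        print(t,round(e["score"],2),m.sum(),R,m.sum() and np.argwhere(m).mean(0)[::-1], cv2.boxPoints(R).round(0).tolist())
for t,z in[("slideway",.05),("lap",.065),("seal_bar",.055),("cover",.03),("carton",.063),("flap_left",.09),("flap_right",.09)]: rect(t,z)
for t,z in[("seal_bar",.055),("slideway",.05),("lap",.065)]: rect(t,z,q)
print(bot.observe()["clock"])
E
```

```text
slideway 0.76 5594 ((579.0115966796875, -198.60989379882812), (291.9722595214844, 198.0537872314453), 3.6362855434417725) [372.2792 171.8452] [[427.0, -109.0], [440.0, -307.0], [731.0, -288.0], [718.0, -91.0]]
lap 0.68 1140 ((617.2479248046875, -197.46173095703125), (75.49290466308594, 149.70330810546875), 3.726381778717041) [372.264  157.5298] [[575.0, -125.0], [584.0, -275.0], [660.0, -270.0], [650.0, -120.0]]
seal_bar 0.56 109 ((524.6861572265625, -203.3870086669922), (9.366484642028809, 83.56192016601562), 1.8158080577850342) [373.6239 187.4862] [[519.0, -162.0], [521.0, -245.0], [531.0, -245.0], [528.0, -161.0]]
seal_bar 0.17 704 ((567.8236083984375, 227.93099975585938), (70.80240631103516, 98.55484008789062), 83.58413696289062) [234.0071 169.3196] [[515.0, 198.0], [613.0, 187.0], [621.0, 258.0], [523.0, 269.0]]
cover 0.92 689 ((572.449462890625, 231.63958740234375), (71.57392120361328, 100.22984313964844), 83.58760833740234) [234.1495 169.6197] [[519.0, 202.0], [618.0, 190.0], [626.0, 262.0], [527.0, 273.0]]
carton 0.96 2190 ((571.8735961914062, 215.85037231445312), (163.533004
[... 873 characters left out ...]
 [277.1686 220.8998] [[561.0, -23.0], [615.0, -24.0], [618.0, 83.0], [564.0, 85.0]]
slideway 0.83 4970 ((575.5767822265625, -181.98313903808594), (292.7855529785156, 246.427001953125), 3.5464892387390137) [307.3964 172.5903] [[422.0, -68.0], [437.0, -314.0], [729.0, -296.0], [714.0, -50.0]]
lap 0.8 805 ((611.5054321289062, -189.39987182617188), (72.59204864501953, 151.2655792236328), 3.8348546028137207) [294.4944 163.4758] [[570.0, -116.0], [580.0, -267.0], [653.0, -262.0], [643.0, -112.0]]
lap 0.56 1885 ((588.5711059570312, 258.05377197265625), (75.70685577392578, 182.73019409179688), 81.43529510498047) [247.4615 290.3411] [[493.0, 234.0], [673.0, 207.0], [685.0, 282.0], [504.0, 309.0]]
1.9
```

View pics/c1.png

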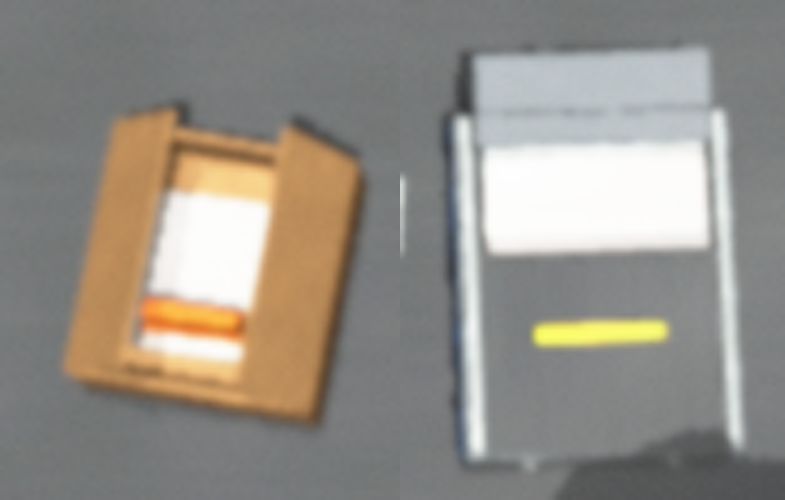

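```bash
cat > fit.py <<'E'
from h import *
from scipy.optimize import minimize
def cartonmask(p,v):
    x,y,a,fl,fr=v; R=np.array([[np.cos(a),-np.sin(a),0],[np.sin(a),np.cos(a),0],[0,0,1]])
    m=np.zeros((1600,2560),np.uint8)
    def fill(P): 
        u=(proj(p,np.array(P)@R.T+[x,y,0])*4+2).astype(np.float32); cv2.fillConvexPoly(m,cv2.convexHull(u).astype(np.int32),1)
    fill([[sx*.08,sy*.075,z] for sx in(-1,1) for sy in(-1,1) for z in(0,.062)])
    for s,t in((1,fl),(-1,fr)):
        fill([[sx*.079,s*(.074-d*np.cos(t)),.063+d*np.sin(t)] for sx in(-1,1) for d in(0,.07)])
    return cv2.resize(m.astype(np.float32),(640,400),interpolation=cv2.INTER_AREA)
def fit(pics,v0):
    ms=[(p,bot.silhouettes("carton",p)[0]["mask"].astype(np.float32)) for p in pics]
    def c(v): return sum(np.abs(cartonmask(p,v)-m).sum()/m.sum() for p,m in ms)
    sim=np.array([v0]+[np.array(v0)+d for d in np.diag([.01,.01,.06,.15,.15])])
    r=minimize(c,v0,method="Nelder-Mead",options=dict(initial_simplex=sim,maxiter=300,xatol=1e-4,fatol=1e-4)); return r.x,r.fun
def orange(p,box):
    x0,x1,y0,y1=box; c=cv2.cvtColor(p["color"],cv2.COLOR_BGR2HSV).astype(int); m=np.zeros(c.shape[:2],np.uint8)
    s=c[y0:y1,x0:x1]; m[y0:y1,x0:x1]=(s[...,0]<15)&(s[...,1]>190)&(s[...,2]>150); return m
E
python3 - <<'E'
from fit import *
np.set_printoptions(precision=4,suppress=True)
p=bot.read_camera("top");q=bot.read_camera("side")
for pics in([p],[q],[p,q]): print(fit(pics,[.57,.215,-.14,.9,.9]))
m=orange(p,(215,265,140,200)); c=np.argwhere(m)[:,::-1].astype(float); print("rib px",len(c),c.mean(0),c.min(0),c.max(0))
w=unproj(p,c,.058); R=cv2.minAreaRect((w[:,:2]*1000).astype(np.float32)); print(w.mean(0),R)
print(bot.look_for("cover_edge",p)[:1])
for n in("wrench","pad_b","pad_a","collar"):
    print(n,[e["point"].round(3) if hasattr(e["point"],"round") else e["point"] for P in(p,q) for e in bot.look_for(n,P)[:2]]) if n=="pad_b" else None
E
```

```text
(array([ 0.5729,  0.2191, -0.1452,  0.8573,  0.9961]), np.float64(0.35870838165283203))
(array([ 0.5693,  0.2211, -0.1388,  0.9122,  0.9962]), np.float64(0.12651598453521729))
(array([ 0.5721,  0.2195, -0.1441,  0.8373,  0.9999]), np.float64(0.4995991587638855))
rib px 18 [233.5556 179.6111] [225. 178.] [242. 181.]
[0.5351 0.2275 0.058 ] ((535.333251953125, 227.68496704101562), (52.688316345214844, 6.590722560882568), 88.19831848144531)
[{'point': [0.5722, 0.2388, 0.0237], 'score': 0.92}]
pad_b [[0.3704, -0.0127, 0.019], [0.6084, -0.0056, 0.0174], [0.6056, 0.003, 0.0179], [0.3589, -0.0075, 0.0192]]
```

Emit:
drive_tool(
  steps=[
    {"delta_pos":[0.06,0.1,0.02],"turn":0.028},
    {"delta_pos":[0.12,0.2,0.04],"turn":0.056},
    {"delta_pos":[0.18,0.3,0.04],"turn":0.084},
    {"delta_pos":[0.24,0.4,0.04],"turn":0.112},
    {"delta_pos":[0.3,0.5,0.04],"turn":0.14},
  ],
  hand=1,
)

```text
clock: 2.98
position: [0.4108, -0.4253, 0.239]
tcp_rot: [[0.313, 0.95, 0.001], [0.95, -0.313, -0.001], [-0.001, 0.001, -1.0]]
force: [1.7, -0.6, 0.3]
width: 0.513
```

Emit:
drive_tool(
  steps=[
    {"delta_pos":[0.06,0.1,0.0],"turn":0.01},
    {"delta_pos":[0.12,0.2,0.0],"turn":0.02},
    {"delta_pos":[0.18,0.3,0.0],"turn":0.029},
    {"delta_pos":[0.24,0.4,0.0],"turn":0.029},
    {"delta_pos":[0.3,0.5,0.0],"turn":0.029},
  ],
)

```text
clock: 3.6
position: [0.5609, -0.1753, 0.2389]
tcp_rot: [[0.142, 0.99, 0.001], [0.99, -0.142, -0.0], [-0.0, 0.001, -1.0]]
force: [1.1, 0.0, -0.2]
width: 0.012
```

Emit:
drive_tool(
  steps=[
    {"delta_pos":[0.0,0.12,0.0],"turn":0},
    {"delta_pos":[0.01,0.24,0.0],"turn":0},
    {"delta_pos":[0.02,0.36,0.0],"turn":0},
    {"delta_pos":[0.02,0.48,0.0],"turn":0},
    {"delta_pos":[0.02,0.6,0.0],"turn":0},
  ],
)

```text
clock: 4.22
position: [0.57, 0.1251, 0.2388]
tcp_rot: [[0.142, 0.99, 0.001], [0.99, -0.142, -0.0], [0.0, 0.001, -1.0]]
force: [-0.0, -0.1, 0.4]
width: 0.005
```

Emit:
drive_tool(
  steps=[
    {"delta_pos":[0.0,0.1,0.0],"turn":0},
    {"delta_pos":[0.0,0.184,-0.02],"turn":0},
    {"delta_pos":[0.0,0.184,-0.12],"turn":0},
    {"delta_pos":[0.0,0.184,-0.22],"turn":0},
    {"delta_pos":[0.0,0.184,-0.288],"turn":0},
  ],
)

```text
clock: 4.85
position: [0.5694, 0.215, 0.0926]
tcp_rot: [[0.141, 0.99, -0.001], [0.99, -0.141, -0.001], [-0.001, -0.001, -1.0]]
force: [0.5, -0.0, 0.9]
width: 0.009
```

Emit:
drive_tool(
  steps=[
    {"delta_pos":[0.006,0.04,0.0],"turn":0},
    {"delta_pos":[0.012,0.08,0.0],"turn":0},
    {"delta_pos":[0.018,0.12,0.0],"turn":0},
    {"delta_pos":[0.023,0.16,0.0],"turn":0},
    {"delta_pos":[0.027,0.19,0.0],"turn":0},
  ],
)

```text
clock: 5.48
position: [0.5837, 0.3122, 0.0953]
tcp_rot: [[0.141, 0.99, 0.001], [0.99, -0.141, 0.001], [0.001, 0.001, -1.0]]
force: [-0.1, -0.7, -0.5]
width: 0.005
```

Emit:
drive_tool(
  steps=[
    {"delta_pos":[0.0,0.0,0.0],"turn":0},
    {"delta_pos":[-0.012,-0.08,0.0],"turn":0},
    {"delta_pos":[-0.023,-0.16,0.0],"turn":0},
    {"delta_pos":[-0.029,-0.2,0.0],"turn":0},
    {"delta_pos":[-0.035,-0.24,0.0],"turn":0},
  ],
)

```text
clock: 6.1
position: [0.5662, 0.1897, 0.0948]
tcp_rot: [[0.142, 0.99, 0.001], [0.99, -0.142, 0.001], [0.001, 0.0, -1.0]]
force: [0.3, 0.6, 1.4]
width: 0.008
```

Emit:
drive_tool(
  steps=[
    {"delta_pos":[-0.005,-0.035,0.0],"turn":0},
    {"delta_pos":[-0.01,-0.07,0.0],"turn":0},
    {"delta_pos":[-0.015,-0.105,0.0],"turn":0},
    {"delta_pos":[-0.02,-0.14,0.0],"turn":0},
    {"delta_pos":[-0.02,-0.14,0.0],"turn":0},
  ],
)

```text
clock: 6.72
position: [0.5557, 0.1182, 0.0945]
tcp_rot: [[0.144, 0.99, -0.001], [0.99, -0.144, -0.001], [-0.001, -0.0, -1.0]]
force: [0.0, 0.3, -0.5]
width: 0.003
```

Emit:
drive_tool(
  steps=[
    {"delta_pos":[0.0,0.03,0.04],"turn":0},
    {"delta_pos":[0.0,0.0,0.15],"turn":0},
    {"delta_pos":[0.0,-0.12,0.2],"turn":0},
    {"delta_pos":[0.0,-0.24,0.2],"turn":0},
    {"delta_pos":[0.0,-0.36,0.2],"turn":0},
  ],
  hand=0.25,
)

```text
clock: 7.35
position: [0.5564, -0.0611, 0.1954]
tcp_rot: [[0.141, 0.99, 0.002], [0.99, -0.141, -0.0], [0.0, 0.002, -1.0]]
force: [1.8, -1.1, -0.5]
width: 0.373
```

```bash
python3 - <<'E'
from fit import *
np.set_printoptions(precision=4,suppress=True)
p=bot.read_camera("top");q=bot.read_camera("side")
for pics in([p],[q]): print(fit(pics,[.572,.2195,-.144,2.2,2.2]))
a=cv2.resize(p["color"][115:215,180:300],None,fx=5,fy=5,interpolation=cv2.INTER_CUBIC)
cv2.imwrite("pics/c2.png",a)
m=orange(p,(215,265,140,200)); c=np.argwhere(m)[:,::-1].astype(float); print("rib px",len(c),c.mean(0),c.min(0),c.max(0))
for P in(p,q):
  s=bot.silhouettes("cover",P)[0];m=s["mask"].astype(np.uint8);k=max(cv2.findContours(m,0,1)[0],key=cv2.contourArea)[:,0,:].astype(float)
  R=cv2.minAreaRect((unproj(P,k,.024)[:,:2]*1000).astype(np.float32)); print(s["score"],R,cv2.boxPoints(R).round().tolist())
s=bot.observe();print(s["clock"],s["position"],s["width"])
E
```

```text
(array([ 0.5729,  0.2182, -0.1412,  2.4314,  2.5378]), np.float64(0.3335898220539093))
(array([ 0.5693,  0.2187, -0.152 ,  2.42  ,  2.3583]), np.float64(0.2917381227016449))
rib px 19 [236.2105 179.8947] [226. 179.] [243. 181.]
0.88 ((574.0885009765625, 228.66578674316406), (112.1917495727539, 103.3631362915039), 83.93927001953125) [[517.0, 178.0], [620.0, 167.0], [631.0, 279.0], [529.0, 290.0]]
0.56 ((569.5953369140625, 225.5604248046875), (102.63021850585938, 101.66339874267578), 83.83568572998047) [[514.0, 180.0], [615.0, 169.0], [626.0, 271.0], [525.0, 282.0]]
7.65 [ 0.5562 -0.0581  0.1947] 0.37448973737316243
```

View pics/c2.png

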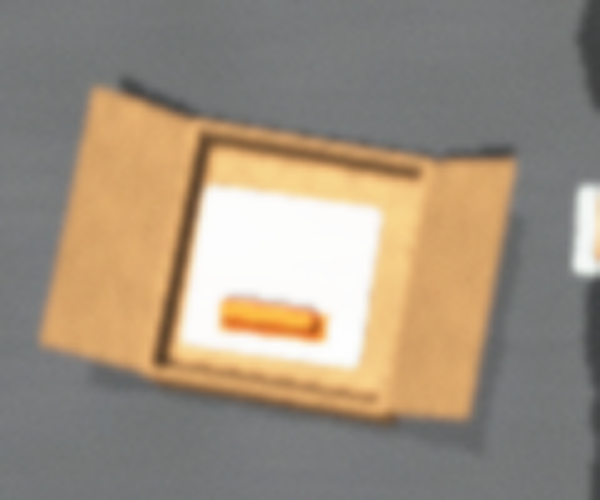

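Emit:
drive_tool(
  steps=[
    {"delta_pos":[-0.01,0.12,0.0],"turn":0.006},
    {"delta_pos":[-0.02,0.24,0.0],"turn":0.006},
    {"delta_pos":[-0.028,0.36,0.0],"turn":0.006},
    {"delta_pos":[-0.028,0.48,0.0],"turn":0.006},
    {"delta_pos":[-0.028,0.575,0.0],"turn":0.006},
  ],
)

```text
clock: 8.28
position: [0.5406, 0.2329, 0.1948]
tcp_rot: [[0.099, 0.995, 0.0], [0.995, -0.099, 0.001], [0.001, -0.0, -1.0]]
force: [0.9, -0.8, 0.5]
width: 0.372
```

Emit:
drive_tool(
  steps=[
    {"delta_pos":[0,0,-0.1]},
    {"delta_pos":[0,0,-0.2]},
    {"delta_pos":[0,0,-0.26]},
    {"delta_pos":[0,0,-0.26]},
    {"delta_pos":[0,0,-0.26]},
  ],
)

```text
$.steps[0]: bad value
```

Emit:
drive_tool(
  steps=[
    {"delta_pos":[0.002,-0.005,-0.1],"turn":0},
    {"delta_pos":[0.002,-0.005,-0.2],"turn":0},
    {"delta_pos":[0.002,-0.005,-0.28],"turn":0},
    {"delta_pos":[0.002,-0.005,-0.333],"turn":0},
    {"delta_pos":[0.002,-0.005,-0.333],"turn":0},
  ],
)

```text
clock: 8.9
position: [0.5414, 0.2276, 0.0266]
tcp_rot: [[0.1, 0.995, -0.002], [0.995, -0.1, -0.0], [-0.0, -0.002, -1.0]]
force: [0.3, 0.7, 0.9]
width: 0.375
```

Emit:
drive_tool(
  steps=[
    {"delta_pos":[0,0,0],"turn":0},
    {"delta_pos":[0,0,0],"turn":0},
    {"delta_pos":[0,0,0],"turn":0},
    {"delta_pos":[0,0,0],"turn":0},
  ],
  hand=1,
  newtons=45,
)

```text
clock: 9.4
position: [0.543, 0.2256, 0.0287]
tcp_rot: [[0.104, 0.995, 0.001], [0.995, -0.104, 0.001], [0.001, 0.0, -1.0]]
force: [-1.9, 0.1, 5.1]
width: 0.128
```

Emit:
drive_tool(
  steps=[
    {"delta_pos":[0,0,0.04],"turn":0},
    {"delta_pos":[0,0,0.12],"turn":0},
    {"delta_pos":[0,0,0.22],"turn":0},
    {"delta_pos":[0,0,0.3],"turn":0},
    {"delta_pos":[0,0,0.34],"turn":0},
  ],
)

```text
clock: 10.02
position: [0.5436, 0.2251, 0.2005]
tcp_rot: [[0.105, 0.994, 0.003], [0.994, -0.105, 0.001], [0.001, 0.002, -1.0]]
force: [-0.2, -0.3, -1.9]
width: 0.121
```

Emit:
drive_tool(
  steps=[
    {"delta_pos":[-0.01,-0.08,0],"turn":0.005},
    {"delta_pos":[-0.03,-0.18,0],"turn":0.012},
    {"delta_pos":[-0.06,-0.28,0],"turn":0.019},
    {"delta_pos":[-0.08,-0.38,0],"turn":0.027},
    {"delta_pos":[-0.1,-0.48,0],"turn":0.027},
  ],
)

```text
clock: 10.65
position: [0.4923, -0.0167, 0.1982]
tcp_rot: [[-0.065, 0.998, 0.0], [0.998, 0.065, -0.0], [-0.0, 0.0, -1.0]]
force: [1.8, -0.5, -1.6]
width: 0.124
```

Emit:
drive_tool(
  steps=[
    {"delta_pos":[-0.02,-0.1,0],"turn":0},
    {"delta_pos":[-0.04,-0.2,0],"turn":0},
    {"delta_pos":[-0.049,-0.3,0],"turn":0},
    {"delta_pos":[-0.049,-0.378,-0.06],"turn":0},
    {"delta_pos":[-0.049,-0.378,-0.1],"turn":0},
  ],
)

```text
clock: 11.28
position: [0.4673, -0.2076, 0.1471]
tcp_rot: [[-0.059, 0.998, -0.001], [0.998, 0.059, -0.001], [-0.001, -0.001, -1.0]]
force: [-0.5, 1.0, -0.8]
width: 0.126
```

```bash
python3 - <<'E'
from h import *
p=bot.read_camera("top");q=bot.read_camera("side")
a=cv2.resize(p["color"][120:230,325:425],None,fx=4,fy=4,interpolation=cv2.INTER_CUBIC)
b=cv2.resize(q["color"][120:230,245:365],None,fx=3.2,fy=4,interpolation=cv2.INTER_CUBIC)
cv2.imwrite("pics/c3.png",np.hstack([a,b]))
s=bot.observe();print(s["clock"],s["position"],s["tcp_rot"],s["force"],s["width"])
E
```

```text
11.375 [ 0.46692986 -0.20434845  0.14640997] [[-0.06339589  0.99798291 -0.00332711]
 [ 0.99798756  0.06339995  0.00112914]
 [ 0.00133781 -0.00324884 -0.99999383]] [-0.00468457 -0.14365666 -1.23098548] 0.127155719075175
```

View pics/c3.png

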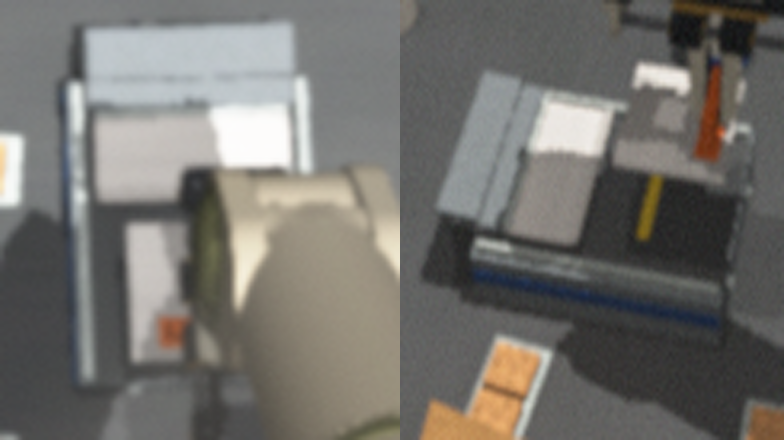

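```bash
python3 - <<'E'
from h import *
np.set_printoptions(precision=4,suppress=True)
p=bot.read_camera("top");q=bot.read_camera("side")
print(unproj(p,[356.75,175.5],.1417),unproj(q,[311.6,161.5],.1417))
s=bot.observe();t=s["position"];y=s["tcp_rot"][:,1] if hasattr(s["tcp_rot"],"shape") else np.array(s["tcp_rot"])[:,1]
a=np.arctan2(y[1],y[0]);u=np.array([np.cos(a),np.sin(a)]);v=np.array([-u[1],u[0]]);print("pred",t[:2]+.08*u+.055*v,a,t)
for P,n in((q,"side"),(p,"top")):
  for tt,z in(("cover",.1417),("lap",.062),("seal_bar",.055)):
    for e in bot.silhouettes(tt,P)[:1]:
      m=e["mask"].astype(np.uint8);k=max(cv2.findContours(m,0,1)[0],key=cv2.contourArea)[:,0,:].astype(float)
      R=cv2.minAreaRect((unproj(P,k,z)[:,:2]*1000).astype(np.float32)); print(n,tt,round(e["score"],2),R,cv2.boxPoints(R).round().tolist())
# lip corners from crop c3: top left (95,203),right(295,203); side lip: far(610,158) near(578,243)
print("lip top",unproj(p,[[325+95/4,120+201/4],],.064),"lip side",unproj(q,[[245+(612-400)/3.2,120+155/4],[245+(580-400)/3.2,120+243/4]],.064))
E
```

```text
[[ 0.5447 -0.1439  0.1417]] [[ 0.5385 -0.1318  0.1417]]
pred [ 0.5446 -0.1433] 0.06568899634525258 [ 0.4684 -0.2034  0.1483]
side cover 0.67 ((497.25347900390625, -193.88751220703125), (103.3842544555664, 121.76356506347656), 6.7781758308410645) [[439.0, -140.0], [453.0, -260.0], [556.0, -248.0], [541.0, -127.0]]
side lap 0.85 ((613.194091796875, -193.60403442382812), (73.73023223876953, 152.05950927734375), 3.937969923019409) [[571.0, -120.0], [582.0, -272.0], [655.0, -267.0], [645.0, -115.0]]
top cover 0.92 ((495.5145263671875, -161.68218994140625), (97.56476593017578, 42.188968658447266), 3.9314517974853516) [[445.0, -144.0], [448.0, -186.0], [546.0, -179.0], [543.0, -137.0]]
top lap 0.66 ((618.07568359375, -195.7714385986328), (76.17144775390625, 154.34542846679688), 3.855491876602173) [[575.0, -121.0], [585.0, -275.0], [661.0, -270.0], [651.0, -116.0]]
lip top [[ 0.5745 -0.1252  0.064 ]] lip side [[ 0.568  -0.2208  0.064 ]
 [ 0.5694 -0.1227  0.064 ]]
```

Emit:
drive_tool(
  steps=[
    {"delta_pos":[0.02,-0.003,-0.03],"turn":0},
    {"delta_pos":[0.044,-0.005,-0.07],"turn":0},
    {"delta_pos":[0.044,-0.005,-0.11],"turn":0},
    {"delta_pos":[0.044,-0.005,-0.14],"turn":0},
    {"delta_pos":[0.044,-0.005,-0.14],"turn":0},
  ],
  newtons=60,
)

```text
clock: 12.4
position: [0.4901, -0.2059, 0.0768]
tcp_rot: [[-0.066, 0.998, -0.002], [0.998, 0.066, 0.001], [0.001, -0.002, -1.0]]
force: [-0.3, 0.5, -0.5]
width: 0.126
```

```bash
python3 - <<'E'
from h import *
q=bot.read_camera("side")
b=cv2.resize(q["color"][130:215,250:360],None,fx=7,fy=7,interpolation=cv2.INTER_CUBIC)
cv2.imwrite("pics/c4.png",b)
s=bot.observe();print(s["clock"],s["position"],s["tcp_rot"],s["force"],s["width"])
E
```

```text
12.45 [ 0.49041131 -0.20603627  0.07757714] [[-6.55945803e-02  9.97845751e-01 -1.09949236e-03]
 [ 9.97846276e-01  6.55949782e-02  3.29798057e-04]
 [ 4.01208768e-04 -1.07549139e-03 -9.99999341e-01]] [-0.51893582  0.27194088 -0.84164024] 0.12282209923756719
```

View pics/c4.png

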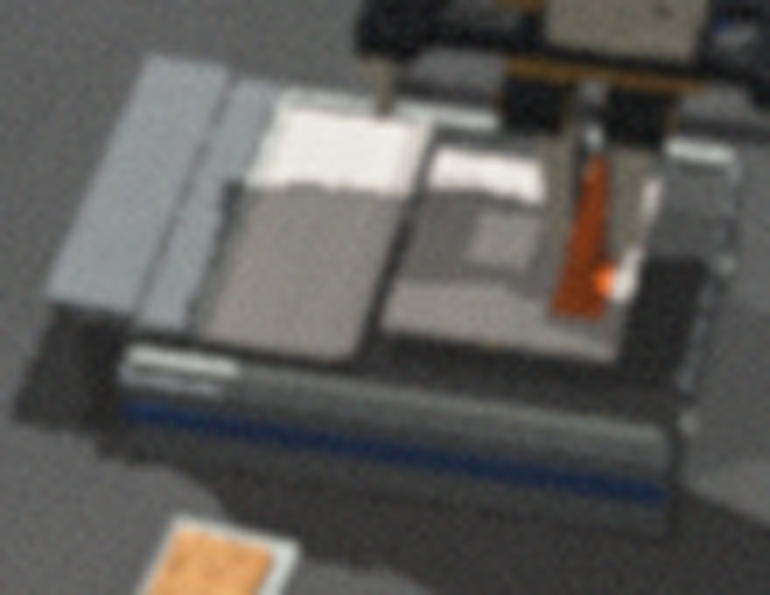

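```bash
python3 - <<'E'
from h import *
q=bot.read_camera("side")
c=unproj(q,[[305,177.1],[312.1,151.4]],.073)[:,:2];l=unproj(q,[[301.1,181.1],[312.1,146.9]],.063)[:,:2]
d=c-l;print(c,l,c.mean(0)-l.mean(0), np.linalg.norm(c[0]-c[1]),np.linalg.norm(l[0]-l[1]))
e=c.mean(0)-l.mean(0);print(e@[.998,.065],e@[-.065,.998])
E
```

```text
[[ 0.56027225 -0.13170262]
 [ 0.57200204 -0.24425963]] [[ 0.56969984 -0.12210817]
 [ 0.58136712 -0.2749595 ]] [-0.00939633  0.01055271] 0.11316654507093725 0.15329597109211401
-0.008691615118865055 0.011142368207948531
```

Emit:
drive_tool(
  steps=[
    {"delta_pos":[0.0,-0.01,-0.008],"turn":0},
    {"delta_pos":[0.0,-0.01,-0.016],"turn":0},
    {"delta_pos":[0.0,-0.01,-0.024],"turn":0},
    {"delta_pos":[0.0,-0.01,-0.032],"turn":0},
    {"delta_pos":[0.0,-0.01,-0.032],"turn":0},
  ],
)

```text
clock: 13.12
position: [0.4905, -0.2113, 0.0621]
tcp_rot: [[-0.065, 0.998, -0.0], [0.998, 0.065, -0.0], [-0.0, -0.0, -1.0]]
force: [-1.1, 0.3, 4.1]
width: 0.126
```

Emit:
drive_tool(
  steps=[
    {"delta_pos":[0.0,0,-0.003],"turn":0},
    {"delta_pos":[0.0,0,-0.006],"turn":0},
    {"delta_pos":[0.0,0,-0.006],"turn":0},
  ],
)

```text
clock: 13.5
position: [0.4905, -0.2114, 0.0593]
tcp_rot: [[-0.065, 0.998, 0.0], [0.998, 0.065, -0.0], [-0.0, 0.0, -1.0]]
force: [-2.2, -0.5, 6.1]
width: 0.126
```

Emit:
drive_tool(
  steps=[
    {"delta_pos":[0.0,0,-0.002],"turn":0},
    {"delta_pos":[0.0,0,-0.003],"turn":0},
    {"delta_pos":[0.0,0,-0.003],"turn":0},
  ],
)

```text
clock: 13.88
position: [0.4905, -0.2114, 0.0586]
tcp_rot: [[-0.065, 0.998, 0.001], [0.998, 0.065, -0.001], [-0.001, 0.001, -1.0]]
force: [-3.0, -0.0, 15.8]
width: 0.126
```

```bash
python3 - <<'E'
from h import *
q=bot.read_camera("side")
b=cv2.resize(q["color"][130:215,250:360],None,fx=7,fy=7,interpolation=cv2.INTER_CUBIC)
cv2.imwrite("pics/c5.png",b)
s=bot.observe();print(s["clock"],s["position"],s["force"],s["wrist_torque"])
E
```

```text
13.925 [ 0.49048347 -0.21138341  0.05861161] [-4.13894057  0.42400358 16.89357523] [0.11206925 0.76029435 0.01747367]
```

View pics/c5.png

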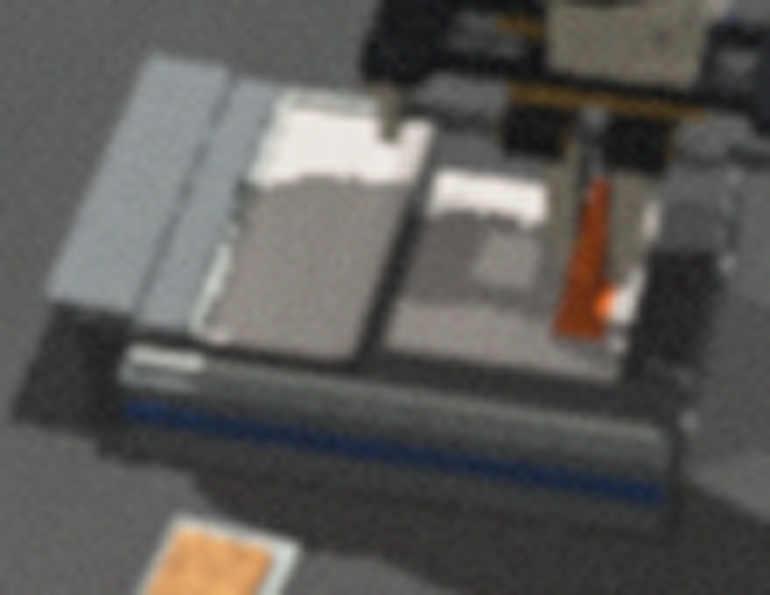

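Emit:
drive_tool(
  steps=[
    {"delta_pos":[0.006,0.0,0],"turn":0},
    {"delta_pos":[0.012,0.001,0],"turn":0},
    {"delta_pos":[0.018,0.001,0],"turn":0},
    {"delta_pos":[0.024,0.002,0],"turn":0},
    {"delta_pos":[0.03,0.002,0],"turn":0},
  ],
)

```text
clock: 14.55
position: [0.4979, -0.2113, 0.0585]
tcp_rot: [[-0.063, 0.998, -0.012], [0.998, 0.063, -0.003], [-0.002, -0.013, -1.0]]
force: [-25.5, -0.5, 36.8]
width: 0.129
```

```bash
python3 - <<'E'
from h import *
q=bot.read_camera("side")
b=cv2.resize(q["color"][130:215,250:360],None,fx=7,fy=7,interpolation=cv2.INTER_CUBIC)
cv2.imwrite("pics/c6.png",b)
s=bot.observe();print(s["clock"],s["position"],s["force"],s["wrist_torque"])
c=unproj(q,[[305.3,180],[312.4,155]],.054)[:,:2];l=unproj(q,[[301.1,181.1],[312.1,146.9]],.063)[:,:2]
e=c.mean(0)-l.mean(0);print("before slide",e@[.998,.065],e@[-.065,.998],c[0]-c[1])
E
```

```text
14.6 [ 0.49858937 -0.21125047  0.0585384 ] [-22.58919454  -0.41703881  33.62543455] [-0.07323266  4.18215173  0.14375829]
before slide -0.007886945589783607 0.005926030064232144 [-0.01072052  0.11042197]
```

View pics/c6.png

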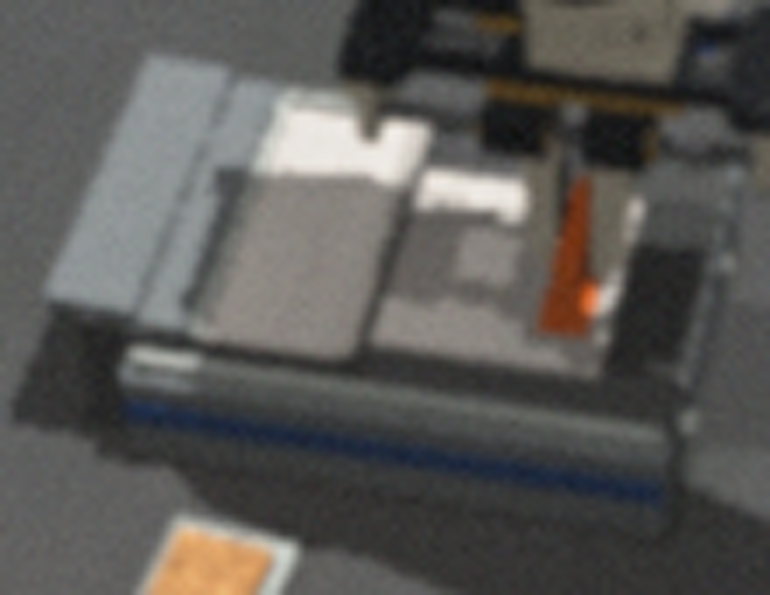

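Emit:
drive_tool(
  steps=[
    {"delta_pos":[-0.014,0.0,0.0],"turn":0},
    {"delta_pos":[-0.014,0.0,0.003],"turn":0},
    {"delta_pos":[-0.014,0.0,0.003],"turn":0},
  ],
)

```text
clock: 14.98
position: [0.4984, -0.211, 0.0596]
tcp_rot: [[-0.065, 0.998, 0.0], [0.998, 0.065, -0.001], [-0.001, 0.0, -1.0]]
force: [-2.7, -2.7, 5.7]
width: 0.125
```

Now advance with light downward load to separate friction from a jam.

Emit:
drive_tool(
  steps=[
    {"delta_pos":[0.004,0.0,0.0],"turn":0},
    {"delta_pos":[0.008,0.0,0.0],"turn":0},
    {"delta_pos":[0.012,0.001,0.0],"turn":0},
    {"delta_pos":[0.012,0.001,0.0],"turn":0},
  ],
)

```text
clock: 15.48
position: [0.5032, -0.2102, 0.0592]
tcp_rot: [[-0.065, 0.998, -0.002], [0.998, 0.065, -0.001], [-0.001, -0.002, -1.0]]
force: [-4.7, -0.9, 6.5]
width: 0.124
```

```bash
python3 - <<'E'
from h import *
for i in range(2):
  q=bot.read_camera("side");s=bot.observe();print(s["clock"],s["position"],s["force"],s["wrist_torque"])
b=cv2.resize(q["color"][138:194,272:342],None,fx=11,fy=10,interpolation=cv2.INTER_CUBIC)
b=cv2.convertScaleAbs(b,alpha=1.3)
cv2.imwrite("pics/c7.png",b)
E
```

```text
15.525 [ 0.50325087 -0.21023012  0.05919473] [-4.57228439 -1.70719187  6.60695184] [-0.30181734  0.88654326 -0.03315682]
15.575 [ 0.50322028 -0.21023201  0.05918443] [-3.88596862  0.05999351  6.59411999] [-0.29195863  0.86390794 -0.0451048 ]
```

View pics/c7.png

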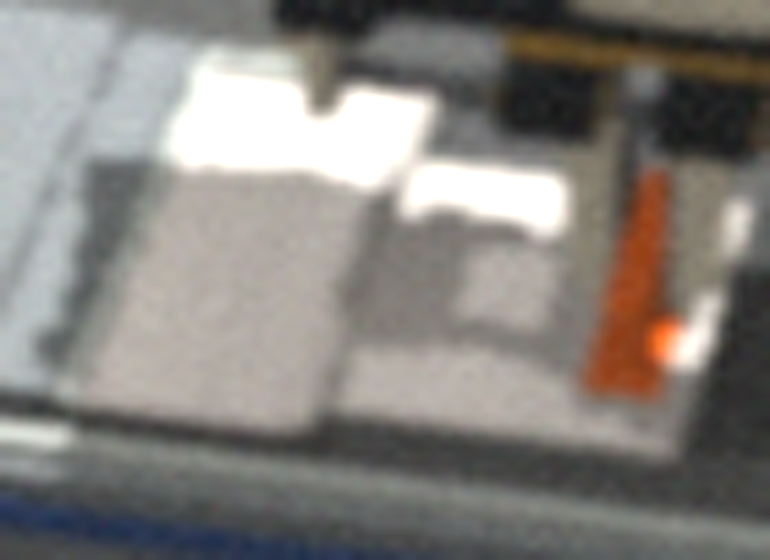

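Emit:
drive_tool(
  steps=[
    {"delta_pos":[0.009,0.0,0.0],"turn":0},
    {"delta_pos":[0.018,0.001,0.0],"turn":0},
    {"delta_pos":[0.027,0.002,0.0],"turn":0},
    {"delta_pos":[0.036,0.002,0.0],"turn":0},
    {"delta_pos":[0.045,0.003,0.0],"turn":0},
  ],
)

```text
clock: 16.2
position: [0.5252, -0.2085, 0.059]
tcp_rot: [[-0.065, 0.998, -0.003], [0.998, 0.065, -0.0], [-0.0, -0.003, -1.0]]
force: [-5.0, -1.6, 6.9]
width: 0.123
```

Now press down.

Emit:
drive_tool(
  steps=[
    {"delta_pos":[0.0,0.0,-0.002],"turn":0},
    {"delta_pos":[0.0,0.0,-0.004],"turn":0},
    {"delta_pos":[0.0,0.0,-0.005],"turn":0},
    {"delta_pos":[0.0,0.0,-0.005],"turn":0},
  ],
)

```text
clock: 16.7
position: [0.526, -0.2085, 0.0586]
tcp_rot: [[-0.065, 0.998, -0.001], [0.998, 0.065, -0.002], [-0.002, -0.001, -1.0]]
force: [-9.2, 0.6, 30.4]
width: 0.124
```

```bash
python3 - <<'E'
from h import *
q=bot.read_camera("side");p=bot.read_camera("top");s=bot.observe();print(s["clock"],s["position"],s["tcp_rot"],s["force"],s["wrist_torque"],s["width"])
b=cv2.resize(q["color"][138:194,272:342],None,fx=7,fy=7,interpolation=cv2.INTER_CUBIC)
a=cv2.resize(p["color"][150:206,340:380],None,fx=7,fy=7,interpolation=cv2.INTER_CUBIC)
cv2.imwrite("pics/c8.png",cv2.convertScaleAbs(np.hstack([b,a]),alpha=1.2))
for t in("lap","cover"):
  m=bot.silhouettes(t,q)[0]["mask"].astype(np.uint8);k=max(cv2.findContours(m,0,1)[0],key=cv2.contourArea)[:,0,:].astype(float)
  R=cv2.minAreaRect((unproj(q,k,.063 if t=="lap" else .054)[:,:2]*1000).astype(np.float32)); print(t,R,cv2.boxPoints(R).round().tolist())
E
```

```text
16.8 [ 0.52597493 -0.20843803  0.05854994] [[-6.50194377e-02  9.97883504e-01 -9.92438163e-04]
 [ 9.97882768e-01  6.50177640e-02 -1.63469664e-03]
 [-1.56671070e-03 -1.09662400e-03 -9.99998171e-01]] [-9.31003315  2.3342557  30.64523697] [0.36241303 2.11433924 0.02869513] 0.12868744167925006
lap ((613.5105590820312, -191.88400268554688), (72.75102233886719, 151.75827026367188), 3.2204222679138184) [[573.0, -118.0], [581.0, -270.0], [654.0, -266.0], [646.0, -114.0]]
cover ((539.7088623046875, -196.74658203125), (77.58052062988281, 113.12431335449219), 3.9379637241363525) [[497.0, -143.0], [505.0, -256.0], [582.0, -251.0], [575.0, -138.0]]
```

View pics/c8.png

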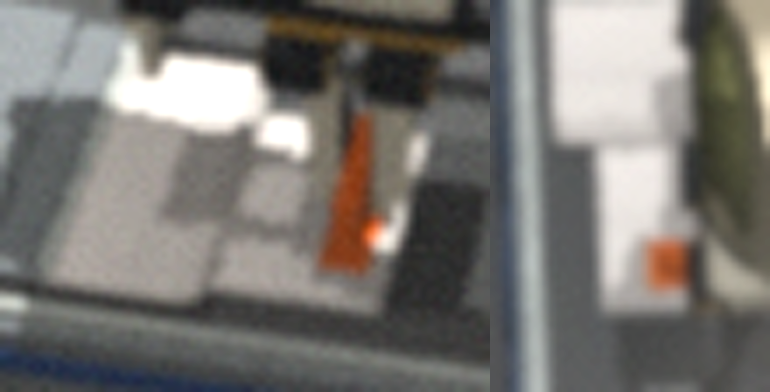

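```bash
python3 - <<'E'
from fit import *
q=bot.read_camera("side");p=bot.read_camera("top")
print(fit([q],[.571,.219,-.145,2.4,2.4]),fit([p],[.571,.219,-.145,2.4,2.4]))
for n in("pad_b","collar","oil","wrench"): print(n,[np.round(e["point"],3).tolist() for e in bot.look_for(n,q)[:2]])
s=bot.observe();print(s["clock"],s["position"],s["force"],s["width"],np.abs(s["qvel"]).max())
print(bot.hand_in())
E
```

```text
(array([ 0.5691854 ,  0.2213114 , -0.13996276,  2.36997339,  2.47892806]), np.float64(0.015593715943396091)) (array([ 0.57244443,  0.21752892, -0.14132815,  2.41087   ,  2.46952745]), np.float64(0.019741911441087723))
pad_b [[0.6, -0.016, 0.016]]
collar [[0.351, 0.37, 0.032]]
oil [[0.501, -0.425, 0.086]]
wrench [[0.315, -0.385, 0.006]]
17.3 [ 0.52601312 -0.20842378  0.05855015] [-10.03939027   1.76345216  30.50504894] 0.12132201305528573 0.0016259961614362487
the job is handed in; nothing more can be done
None
```

I opened both flaps, took the cover plate out by its rib and tucked it under the lap. I handed the job in at about 17.3 s with the plate still held and pressed down. The hand-in gave no verdict.

**What the last checks showed**
- **Flaps:** about 2.4 and 2.5 rad in fits to both cameras.
- **Tuck:** the plain edge is about 25 mm under the lip, centred to within a few mm in both cameras, and square within about 0.02 rad. The lap shows no lift in the pictures.
- **Press:** about 30 N downward with the rib over the seal bar, tool tilt about 0.002 rad, and the arm at rest. I infer that the bar is flush from the force; it is not visible under the plate.

**What failed or disagreed**
- **First slide:** it stalled by friction at about 25 N sideways and 37 N down, with the plate edge right at the lip. I raised the tool 1 mm, slid the plate in under a lighter load, then pressed it down again.
- **Cameras:** side and top disagreed by up to about 8 mm in y before the tuck, so I used positions relative to the lap.
- **Other things on the table:** the collar, oil bottle and wrench read within about 6 mm of their starting positions. The last `pad_b` reading was about 20 mm off its first side-camera reading. It was a single estimate, possibly affected by the arm and its shadow, and I did not check it again. I know of no contact with `pad_b`. `pad_a` was not checked at the end.

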